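# Clamp a phone with the eccentric cam

### The job

Slide the phone along the bed of the clamping fixture, without lifting it off, until it lies squarely against both the end stop and the long sprung rail while the cam is still clear of it. Then swing the cam lever counter-clockwise until the lobe bears on the phone's side and has pushed the phone and rail back about half of the rail's 8 mm spring travel (never all the way), and leave it clamped like that. Leave the other things on the bench alone.

Things in the scene. Friction and masses are not known exactly. Their poses are not given: they have to be found in the camera images.
- fixture: Phone clamping fixture, fixed to the bench. Origin on the bench surface, under the centre of a fully seated phone; z up. Aluminium bed, top at z = 10 mm, x -104 to +60, y -150 to +93 mm. End stop on the +y side, sprung rail on the +x side, eccentric cam on the -x side (pivot x -66, y +20 mm). The -y end and the rest of the -x side are open.
- corner (a point): Corner of the fixture at bed height where rail line and end stop line meet (fixture x +34.5, y +74.5 mm). Fixed steel end stop: face at fixture y = +74.5 mm looking to -y, x -31 to +31 mm, top at z 26 mm.
- rail_face (a point): Point on the face of the sprung rail (moves with it), at fixture y 0. The face is at fixture x = +34.5 mm when relaxed and looks to -x; it runs from y -120 to +70 mm, top at z 25.5 mm.
- phone: Closed black phone, face down on the bed, 149 x 69 x 9 mm, about 0.16 kg, loose. Origin at the centre of its underside; its own x is its long axis, pointing roughly along the fixture's +y. Starts 45 to 70 mm short of the end stop, 3 to 8 mm off the rail, slightly askew. Seated, it touches rail and end stop and its origin is at fixture x 0, y 0.
- rail (a joint): How far the sprung rail is pushed back along the fixture's +x, m: 0 relaxed, 0.008 bottomed; spring 2 N per mm, so half way (0.004) is 8 N.
- cam (a joint): Turn of the eccentric cam, rad, counter-clockwise from above, 0 to 2.6; starts at 0 to 0.6; takes about 2 N at the knob, up to 7 N when pressing; stays where left. With the phone seated the lobe touches it at about 1.66; the rail yields about 2 mm at 1.79, 4 mm at 1.94, 6 mm at 2.11 and bottoms at 2.31.
- lever_knob (a point): Centre of the top of the lever's upright black knob: round post 16 mm thick, fixture z 26.5 to 60.5 mm, 75 mm from the pivot. The lever (bar 14 mm wide, z 26.5 to 34.5 mm) points from the pivot at angle (joint cam + 1.658) rad from the fixture's +x, so turning the cam on swings the knob from beside the end stop round to the -x side.
- pivot (a point): Cam pivot axis (vertical) at the bed's top surface; axes parallel to the fixture's.
- lobe (a point): Farthest point of the lobe, 42 mm from the pivot, at mid thickness. The cam is a steel disc of radius 26 mm, fixture z 11.5 to 24.5 mm, its centre 16 mm off the pivot; the lobe points at angle (joint cam - 2.880) rad from the fixture's +x.
- screwdriver: Bystander, loose: small screwdriver with red handle, 157 mm long, on the bench near its front edge
- dish: Bystander, loose: round light dish, 65 mm across, 14 mm high, on the bench behind the fixture
- brush: Bystander, loose: black antistatic brush, 140 mm long, on the bench behind the fixture
- syringe: Bystander, loose: flux syringe, 141 mm long, 20 mm thick, on the bench in front of the fixture
- tray: Bystander, loose: black open tray 68x205x34 mm, further back on the bench

How it is judged:
By the outcome, as a careful person would: the job done as asked, in the order asked, and still so for the second after the job is handed in, with the robot touching nothing.
It also fails if it takes over 67 s, if anything falls off the work surface, if the arm or the gripper's body presses on something with over 40 N, if the wrist force passes 120 N, or if a joint passes its speed limit or range.

### The arm

A 6-joint arm with a two-finger parallel gripper is mounted at the origin on a cart in front of the work surface, level with it; the furniture and walls round the work are solid. World frame = base frame: x ahead of the robot, y to its left, z up, the work surface at z = 0. Lengths are in mm, angles in rad, forces in N, time in s.
With the tool pointing down it reaches from about 350 to 775 mm from the base axis. Payload 7.3 kg.
Tool frame: the origin (TCP) lies at the very end of the fingers, on their centre line; the grasp point (between the pads) lies 19 mm behind it (bot.grip_point_offset is the distance from the TCP to the grasp point, in mm); z points along the fingers, y is the line along which they close (so a half turn about z gives the same grasp; the last joint's range is limited). The gripper opens to 92 mm and grips with 3 to 60 N. Pads are 19 mm wide; open, the fingers measure 130 mm over their backs; the gripper's body (75 mm by 190 mm) begins 47 mm behind the grasp point.
Start: joints at [0.957, 0.342, 1.524, -0, 1.275, -0.146], TCP at [236.726, 468.625, 187.641] pointing down, gripper open.
Joint ranges: [-2.53, 2.53], [-0.77, 2.02], [0.04, 2.7], [-1, 4.14], [0.28, 2.66], [-3.11, 3.11]. Speed limits (rad/s): [2.57, 2.57, 3.14, 3.14, 3.14, 3.14].

### API

Orientations are given as [roll, pitch, yaw] about the fixed x, y, z axes, in that order (R = Rz(yaw) Ry(pitch) Rx(roll)).
In Python, from plant import bot gives the robot as it stands. The module is installed in compiled form; this text tells all that it offers.
- The arm moves only by the shell command python3 -m jog 'ROWS' [OPENING]. ROWS is JSON, a list of rows, each a list of 6 numbers: the shift along the tool's x, y, z in mm, then the turn, a rotation vector about the tool's x, y, z in rad. In form: [[dx, dy, dz, rx, ry, rz], ...]. A call has 1 to 12 rows; each row shifts and turns the commanded pose from where the row before left it, along the tool's axes as they then stand; what a row does not reach is not made up. A row lasts 1/10 s, in which the tool goes at most 50 mm and 8.59 degrees, less where a joint would pass 70% of its speed; a pose out of reach is approached as far as the arm can. A call with a gripper value outside its range is refused whole. OPENING is the opening in per cent of the stroke, from 0 (shut) to 100 (fully open), set as the call begins (- or left out, the last holds). The fingers move at their own pace and stop on an object; the grip force is fixed at half the most. Time passes only in rows, so rows that do not move let the fingers close. It gives the time, the measured TCP pose, the force, the opening and the grip force at its end, in the units of the state.
- bot.get_obs(): the state, without advancing time (a new reading comes with each control period).
- bot.capture(name): name is "scene" or "top" or "wrist"; returns the picture (480x640x3 uint8, red, green, blue); there is no depth.
- bot.camera_model(name): a dict with "fx", "fy", "cx", "cy" (pixels), "dist_coeffs" ([k1, k2, p1, p2, k3] as OpenCV has them; the pictures are not rectified), "position" and "orientation" of the camera in the world; the wrist camera has in their place "T_tool_cam" (4x4, takes a point from camera to tool coordinates, whose origin is the TCP and whose axes are the flange's). Camera axes: x right, y down, z forward; pixel columns grow to the right and rows downward; lengths in mm; the calibration is good to about 2 mm. A picture is of the moment at which its call begins: read the wrist's pose just before it. camera_model takes no time and is no camera call.
- bot.close_job(): hands the job in; it is judged then, once.
Trained networks look in the newest picture that a camera, given by its name, has taken for a name from the list of things; names that differ only in an ending like _2 or _b are one class to them, and where a whole thing is asked for, a point or a joint stands for the part that bears it (a point fixed in the world has none). Each returns a list of dicts, best first, with "p" (0 to 1); they miss things now and then, are a little off and sometimes report something else, mostly with a low value. They report only what shows in the picture. A call takes as long as a camera call.
- bot.outline_of(target, camera): "mask" (480x640 bool, what is visible of it) and "pixel" ([column, row] in pixels, amid what is visible of it).
The state is a dict: "time": time; "joint_positions": joint angles; "dq": joint speeds; "tau": joint torques, N m; "tool_pos": TCP position; "tcp_rot": TCP orientation; "contact_force": force on the tool from outside, world axes, zero at the start; "moment": the same for the moment, N m; "grip_width": finger opening in mm; "finger_force": force on a finger pad.
Only numpy, scipy, OpenCV 4.12 (cv2) and the standard library are available. Lean on these libraries where they do the work, as an engineer would, in place of code of your own. Each camera call takes 0.05 s, during which the arm holds its last target. There are 200 camera calls.

## Working session

There is one attempt and no reset: what is moved stays moved. The work goes in short steps, Python scripts to look and compute and a shell command to move; the robot and the scene stay as the last step left them, time stands still between calls to the robot, and variables do not carry over. Pictures are saved under pics/ and viewed, at most 10 in all, crops included, and the job is handed in when it is done.

```bash
mkdir -p pics; ls
cat > h.py <<'E'
import numpy as np,cv2
from plant import bot
from scipy.spatial.transform import Rotation as R
def cam(n):
    m=bot.camera_model(n);K=np.array([[m['fx'],0,m['cx']],[0,m['fy'],m['cy']],[0,0,1.]]);return m,K,np.array(m['dist_coeffs'],float)
def pose(n,obs=None):
    m,K,d=cam(n)
    if n=='wrist':
        o=obs or bot.get_obs();T=np.eye(4);T[:3,:3]=R.from_euler('xyz',o['tcp_rot']).as_matrix();T[:3,3]=o['tool_pos'];T=T@np.array(m['T_tool_cam'])
        return T[:3,:3],T[:3,3],K,d
    q=np.array(m['orientation'],float)
    r=q if q.shape==(3,3) else R.from_euler('xyz',q).as_matrix()
    return r,np.array(m['position'],float),K,d
def px2w(P,px,z):
    r,p,K,d=P
    u=cv2.undistortPoints(np.array(px,float).reshape(-1,1,2),K,d).reshape(-1,2)
    v=np.c_[u,np.ones(len(u))]@r.T
    return p+v*((z-p[2])/v[:,2])[:,None]
def w2px(P,X):
    r,p,K,d=P
    return cv2.projectPoints(np.array(X,float).reshape(-1,1,3),cv2.Rodrigues(r.T)[0],-r.T@p,K,d)[0].reshape(-1,2)
def save(n,f): 
    im=bot.capture(n);cv2.imwrite('pics/'+f,im[:,:,::-1]);return im
E
python3 - <<'E'
from h import *
print(bot.get_obs())
for n in('top','scene','wrist'):
    m=bot.camera_model(n);print(n,m);save(n,n+'1.png')
for t in('phone','fixture','lever_knob','rail_face','pivot','lobe'):
    for c in('top','scene','wrist'):
        r=bot.outline_of(t,c)
        print(t,c,[(round(x['p'],2),x['pixel'],int(x['mask'].sum())) for x in r[:2]])
E
```

```text
pics
{'time': 0.0, 'joint_positions': array([ 9.57023056e-01,  3.42791643e-01,  1.52498836e+00, -9.35743097e-06,
        1.27541587e+00, -1.45991838e-01]), 'dq': array([-0.00043205, -0.00019287,  0.00093059,  0.00039184, -0.00181421,
       -0.00025126]), 'tau': array([ 2.64350012e-03, -4.31240666e+01, -2.44222730e+01,  7.18633225e-02,
        5.56501374e-02, -1.46854982e-04]), 'tool_pos': array([236.43660311, 468.22861325, 186.91925163]), 'tcp_rot': array([-3.14000519e+00, -2.24373473e-04,  2.67381377e+00]), 'contact_force': array([-0.80563873, -0.16227966,  0.22688752]), 'moment': array([0.02910682, 0.01361831, 0.02779515]), 'finger_force': 0.0, 'grip_width': 91.69513962840193}
top {'fx': 499.4570356644109, 'fy': 499.4570356644109, 'cx': 323.29268272974434, 'cy': 239.20376270733988, 'dist_coeffs': array([-0.03031498,  0.        ,  0.        ,  0.        ,  0.        ]), 'position': array([ 429.35682932, -109.54375309, 1012.64629103]), 'orientation': array([-2.96992131, -0.00704136, -1.57005956])}
scene {'fx': 457.2167015043607, 'fy': 457.2167015043607, 'cx': 318.3619964447838, 'cy'
[... 711 characters left out ...]
[ 0.00000000e+00,  0.00000000e+00,  0.00000000e+00,
         1.00000000e+00]])}
phone top [(0.86, [387.3, 268.9], 2591)]
phone scene [(0.82, [361.9, 234.4], 1312)]
phone wrist []
fixture top [(0.55, [354.5, 275.0], 7384)]
fixture scene [(0.77, [345.4, 255.7], 4549)]
fixture wrist []
lever_knob top [(0.84, [330.5, 283.0], 767)]
lever_knob scene [(0.68, [351.0, 271.1], 541)]
lever_knob wrist []
rail_face top [(0.74, [377.1, 237.3], 375), (0.16, [356.8, 274.5], 7426)]
rail_face scene [(0.56, [339.7, 230.9], 347)]
rail_face wrist []
pivot top [(0.61, [354.6, 267.0], 7330)]
pivot scene [(0.66, [349.7, 257.4], 4369)]
pivot wrist []
lobe top [(0.89, [332.2, 281.3], 773)]
lobe scene []
lobe wrist []
```

View pics/top1.png

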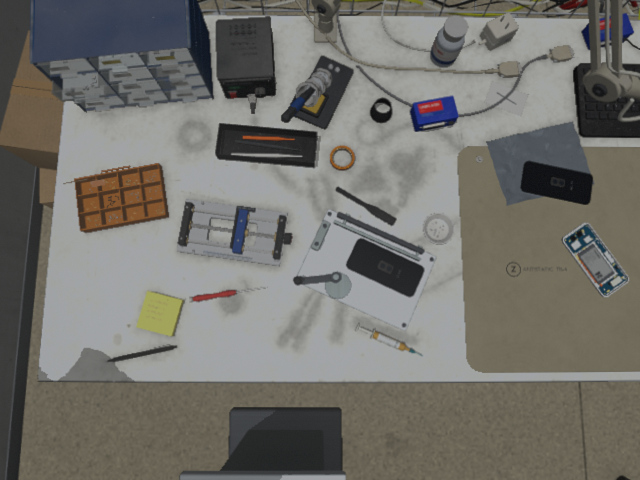

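Run:
```python
from h import *
P=pose('top');bot.capture('top')
f=bot.outline_of('fixture','top')[0]['mask'];ph=bot.outline_of('phone','top')[0]['mask'];rl=bot.outline_of('rail_face','top')[0]['mask'];lv=bot.outline_of('lever_knob','top')[0]['mask']
for n,m,z in(('fix',f,10),('phone',ph,19),('rail',rl,25.5),('lever',lv,35)):
    c=max(cv2.findContours(m.astype(np.uint8),0,1)[0],key=cv2.contourArea).reshape(-1,2)
    w=px2w(P,c,z)[:,:2].astype(np.float32)
    r=cv2.minAreaRect(w);print(n,r,cv2.boxPoints(r).round().tolist())
im=cv2.imread('pics/top1.png');cv2.imwrite('pics/topz.png',cv2.resize(im[180:360,260:480],None,fx=3.3,fy=3.3,interpolation=2))
```

```text
fix ((544.4950561523438, -201.82476806640625), (245.8165283203125, 172.33773803710938), 66.28853607177734) [[416.0, -280.0], [574.0, -349.0], [673.0, -124.0], [515.0, -55.0]]
phone ((544.8609008789062, -240.6210479736328), (151.01718139648438, 72.22920227050781), 64.74768829345703) [[480.0, -294.0], [545.0, -324.0], [610.0, -188.0], [544.0, -157.0]]
rail ((597.8920288085938, -223.588623046875), (183.61647033691406, 7.484647750854492), 65.48381042480469) [[556.0, -306.0], [563.0, -309.0], [639.0, -142.0], [633.0, -139.0]]
lever ((508.04888916015625, -112.85707092285156), (50.85017013549805, 111.67057800292969), 0.07828381657600403) [[483.0, -57.0], [483.0, -169.0], [534.0, -169.0], [533.0, -57.0]]
```

```bash
cat >> h.py <<'E'
def fx2w(F,pts):
    x,y,a=F;pts=np.array(pts,float).reshape(-1,3);c,s=np.cos(a),np.sin(a)
    return np.c_[x+c*pts[:,0]-s*pts[:,1],y+s*pts[:,0]+c*pts[:,1],pts[:,2]]
def w2fx(F,p):
    x,y,a=F;c,s=np.cos(a),np.sin(a);d=np.array(p,float)[...,:2]-[x,y]
    return np.stack([c*d[...,0]+s*d[...,1],-s*d[...,0]+c*d[...,1]],-1)
def overlay(P,im,F,box,s,f,phone=None,cam=None,shift=(0,0)):
    x0,x1,y0,y1=box;o=cv2.resize(im[y0:y1,x0:x1,::-1],None,fx=s,fy=s,interpolation=2).copy()
    L=[([(-104,-150,10),(60,-150,10),(60,93,10),(-104,93,10)],(0,255,0)),
       ([(-31,74.5,26),(31,74.5,26)],(0,0,255)),([(34.5,-120,25.5),(34.5,70,25.5)],(255,0,255))]
    if phone is not None:
        px,py,pa=phone;L.append((fx2w((px,py,pa),[(-74.5,-34.5,19),(74.5,-34.5,19),(74.5,34.5,19),(-74.5,34.5,19)]),(255,255,0)))
    if cam is not None:
        t=np.linspace(0,6.28,40);k=cam+1.658;l=cam-2.88
        L.append((np.c_[-66+75*np.cos(k)+8*np.cos(t),20+75*np.sin(k)+8*np.sin(t),60.5+0*t],(0,165,255)))
        L.append((np.c_[-66+16*np.cos(l)+26*np.cos(t),20+16*np.sin(l)+26*np.sin(t),24.5+0*t],(0,255,255)))
    for pts,c in L:
        q=w2px(P,fx2w(F,pts))+np.array(shift);cv2.polylines(o,[((q-[x0,y0]+.5)*s).astype(np.int32)],len(pts)>2,c,1)
    cv2.imwrite('pics/'+f,o)
E
python3 - <<'E'
from h import *
from scipy.optimize import minimize
P=pose('top');im=bot.capture('top')
f=bot.outline_of('fixture','top')[0]['mask']
# fit bed: white region vs rendered polygon (bed + stop/rail ok): use outline mask IoU with bed poly
def iou(v):
    F=(v[0],v[1],v[2]/57.3);q=w2px(P,fx2w(F,[(-104,-150,10),(60,-150,10),(60,93,10),(-104,93,10)]))
    m=np.zeros((480*4,640*4),np.uint8);cv2.fillPoly(m,[((q+.5)*4).astype(np.int32)],1);m=cv2.resize(m.astype(np.float32),(640,480),interpolation=cv2.INTER_AREA)
    return -np.minimum(m,f).sum()/np.maximum(m,f).sum()
a=np.radians(-24);c=np.array([544.5,-201.8])-[np.cos(a)*-22+np.sin(a)*28.5,np.sin(a)*-22-np.cos(a)*28.5]
r=minimize(iou,[c[0],c[1],-24],method='Nelder-Mead',options=dict(initial_simplex=[[c[0],c[1],-24],[c[0]+5,c[1],-24],[c[0],c[1]+5,-24],[c[0],c[1],-22]]))
F=(r.x[0],r.x[1],r.x[2]/57.3);print(r.x,r.fun)
k=w2fx(F,px2w(P,[[299,281.5]],60.5));print('knob fx',k,np.arctan2(k[0,1]-20,k[0,0]+66)-1.658,np.hypot(k[0,1]-20,k[0,0]+66))
overlay(P,im,F,(280,450,195,345),4.6,'ov1.png',(544.9,-240.6,np.radians(64.75)),0.3)
E
```

```text
[ 576.02843068 -185.55420129  -24.02030107] -0.7234724164009094
knob fx [[-105.1120057    79.81521828]] 0.4918946659914236 71.4675403731814
```

View pics/ov1.png

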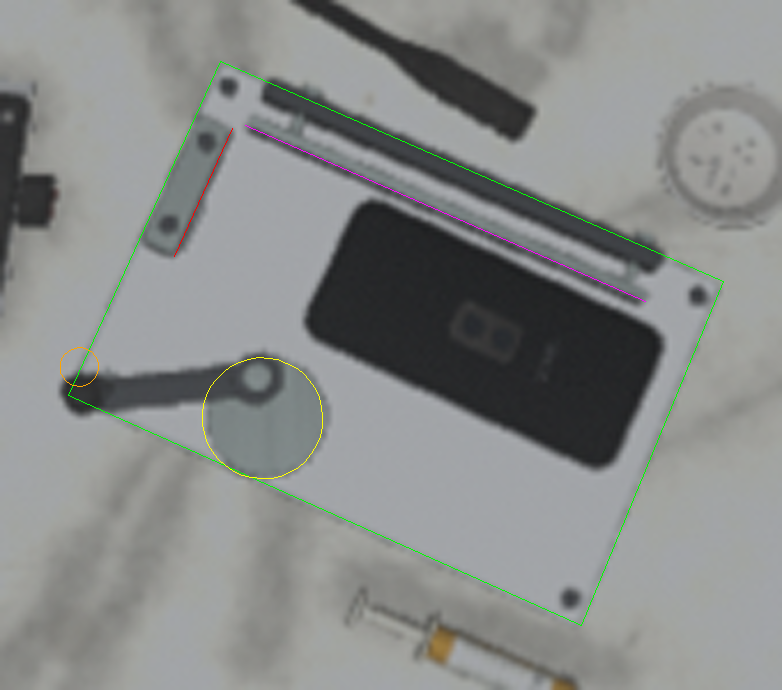

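```bash
cat >> h.py <<'E'
F=(576.0,-185.6,np.radians(-24.02))
def go(fx,fy,z,yaw=None):
    "tool-frame shift from the measured pose to fixture point"
    o=bot.get_obs();r=R.from_euler('xyz',o['tcp_rot']);t=fx2w(F,[(fx,fy,z)])[0]
    print('t',round(o['time'],2),'fx',w2fx(F,o['tool_pos']).round(1),'z',round(o['tool_pos'][2],1),'rot',np.round(o['tcp_rot'],3),'f',o['contact_force'].round(1),'shift',r.inv().apply(t-o['tool_pos']).round(1))
    if yaw is not None:
        print('turn',(R.from_euler('xyz',[np.pi,0,yaw]).inv()*r).inv().as_rotvec().round(3), 'shift after turn',R.from_euler('xyz',[np.pi,0,yaw]).inv().apply(t-o['tool_pos']).round(1))
E
python3 - <<'E'
from h import *
print('phone fx',w2fx(F,[544.9,-240.6]),64.75+24.02, 'tip', w2fx(F,[[512.5,-309]]))
go(-3,-155,187,F[2]+np.pi/2)
E
```

```text
phone fx [ -6.01879367 -62.89661456] 88.77 tip [[  -7.77046801 -138.56200716]]
t 1.4 fx [-576.2  459.5] z 187.6 rot [3.141 0.    2.674] f [-0.2  0.2 -0.7] shift [-6.023e+02 -5.859e+02  6.000e-01]
turn [ 0.    -0.     1.522] shift after turn [-6.145e+02  5.732e+02  6.000e-01]
```

```bash
python3 -m jog '[[0,0,0,0,0,0.14],[0,0,0,0,0,0.14],[0,0,0,0,0,0.14],[0,0,0,0,0,0.14],[0,0,0,0,0,0.14],[0,0,0,0,0,0.14],[0,0,0,0,0,0.14],[0,0,0,0,0,0.14],[0,0,0,0,0,0.14],[0,0,0,0,0,0.14],[0,0,0,0,0,0.12],[0,0,0,0,0,0]]' 22; python3 -c "
from h import *
go(-3,-155,187,F[2]+np.pi/2)"
```

```text
time: 2.6
tool_pos: [236.7, 468.6, 187.6]
tcp_rot: [3.142, -0.0, 1.153]
contact_force: [-0.2, -0.6, 0.2]
grip_width: 20.0
finger_force: 0.0
t 2.6 fx [-576.2  459.5] z 187.6 rot [ 3.142 -0.     1.153] f [-0.2 -0.6  0.2] shift [-6.151e+02  5.725e+02  6.000e-01]
turn [ 0.    -0.     0.001] shift after turn [-6.145e+02  5.732e+02  6.000e-01]
```

```bash
python3 -m jog '[[-28,26,0,0,0,0],[-28,26,0,0,0,0],[-28,26,0,0,0,0],[-28,26,0,0,0,0],[-28,26,0,0,0,0],[-28,26,0,0,0,0],[-28,26,0,0,0,0],[-28,26,0,0,0,0],[-28,26,0,0,0,0],[-28,26,0,0,0,0],[-28,26,0,0,0,0],[-28,26,0,0,0,0]]' && python3 -m jog '[[-28,26,0,0,0,0],[-28,26,0,0,0,0],[-28,26,0,0,0,0],[-28,26,0,0,0,0],[-28,26,0,0,0,0],[-28,26,0,0,0,0],[-28,26,0,0,0,0],[-28,26,0,0,0,0],[-28,26,0,0,0,0],[-15,13,0,0,0,0],[0,0,0,0,0,0]]'
python3 - <<'E'
from h import *
go(-7,-156,120,F[2]+np.pi/2)
P=pose('wrist');im=save('wrist','w2.png')
overlay(P,im,F,(0,640,0,480),1.2,'ov2.png',(544.9,-240.6,np.radians(64.75)),0.49)
P=pose('top');bot.capture('top')
for n,z in(('phone',19),):
    r=bot.outline_of(n,'wrist')
    print(len(r))
    if r:
        m=r[0]['mask'];c=max(cv2.findContours(m.astype(np.uint8),0,1)[0],key=cv2.contourArea).reshape(-1,2)
        b=cv2.minAreaRect(px2w(pose('wrist'),c,z)[:,:2].astype(np.float32));print(b,w2fx(F,b[0]))
E
```

```text
time: 3.8
tool_pos: [386.2, 33.5, 187.9]
tcp_rot: [3.141, -0.0, 1.157]
contact_force: [0.4, 0.5, 0.2]
grip_width: 20.1
finger_force: 0.0
time: 4.9
tool_pos: [503.7, -311.5, 186.7]
tcp_rot: [-3.141, 0.0, 1.154]
contact_force: [0.2, 0.3, -0.3]
grip_width: 20.0
finger_force: 0.0
t 4.9 fx [ -14.8 -144.5] z 186.7 rot [-3.141  0.     1.154] f [ 0.2  0.3 -0.3] shift [-11.5   7.7  66.7]
turn [-0.     0.     0.003] shift after turn [-11.5   7.8  66.7]
1
((549.0064697265625, -237.55239868164062), (147.31707763671875, 68.9780044555664), 65.32779693603516) [ -3.50847306 -58.44136397]
```

View pics/ov2.png

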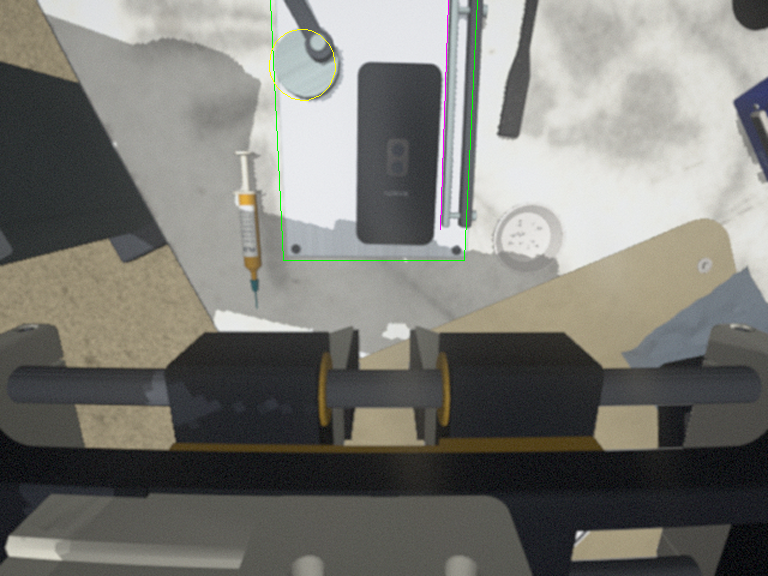

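```bash
python3 -m jog '[[-6,5,10,0,0,0],[-5.5,4.5,30,0,0,0],[0,0,40,0,0,0],[0,0,40,0,0,0],[0,0,30,0,0,0],[0,0,15,0,0,0],[0,0,8,0,0,0],[0,0,0,0,0,0]]'; python3 -c "
from h import *
go(-4.5,-130,13.5,F[2]+np.pi/2)"
```

```text
time: 5.85
tool_pos: [507.2, -322.7, 13.6]
tcp_rot: [-3.14, -0.001, 1.155]
contact_force: [-0.1, -1.0, 0.3]
grip_width: 20.0
finger_force: 0.0
t 5.85 fx [  -7.1 -153.2] z 13.6 rot [-3.140e+00 -1.000e-03  1.155e+00] f [-0.1 -1.   0.3] shift [23.2  2.6  0.1]
turn [-0.002 -0.001  0.003] shift after turn [23.2  2.6  0.1]
```

```bash
python3 -m jog '[[4,0,0,0,0,0],[6,0,0,0,0,0],[6,0,0,0,0,0],[6,0,0,0,0,0],[6,0,0,0,0,0],[6,0,0,0,0,0],[6,0,0,0,0,0],[6,0,0,0,0,0],[5,0,0,0,0,0],[3,0,0,0,0,0],[2,0,0,0,0,0],[0,0,0,0,0,0]]'
python3 - <<'E'
from h import *
go(-4.5,-84,13.5,F[2]+np.pi/2)
P=pose('wrist');im=save('wrist','w3.png')
r=bot.outline_of('phone','wrist')
for c_ in('wrist','top'):
    if c_=='top':P=pose('top');im=save('top','t3.png');r=bot.outline_of('phone','top')
    if r:
        m=r[0]['mask'];c=max(cv2.findContours(m.astype(np.uint8),0,1)[0],key=cv2.contourArea).reshape(-1,2)
        b=cv2.minAreaRect(px2w(P,c,19)[:,:2].astype(np.float32));print(c_,b,w2fx(F,b[0]))
P=pose('wrist');overlay(P,cv2.imread('pics/w3.png')[:,:,::-1],F,(0,640,0,480),1.2,'ov3.png',None,0.49)
E
```

```text
time: 7.05
tool_pos: [530.4, -272.1, 14.6]
tcp_rot: [-3.142, -0.0, 1.154]
contact_force: [0.1, -0.5, -0.3]
grip_width: 20.1
finger_force: 0.0
t 7.05 fx [ -6.5 -97.6] z 14.6 rot [-3.142 -0.     1.154] f [ 0.1 -0.5 -0.3] shift [13.6  2.   1.1]
turn [-0.    -0.     0.002] shift after turn [13.6  2.   1.1]
wrist ((551.9758911132812, -234.6151885986328), (134.64321899414062, 68.10848999023438), 64.27389526367188) [ -1.99180093 -54.54978689]
top ((563.4296264648438, -200.75341796875), (63.835968017578125, 70.937255859375), 63.31145477294922) [ -5.31354001 -18.95802362]
```

View pics/ov3.png

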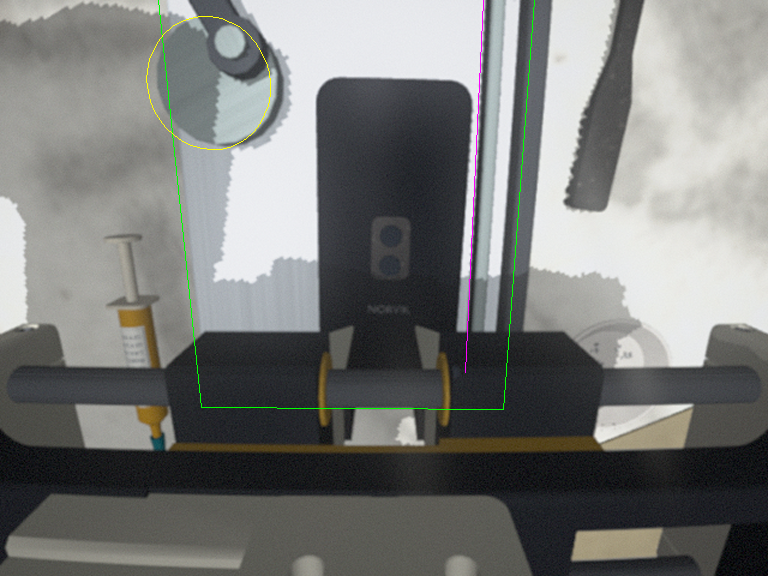

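```bash
python3 -m jog '[[4,0,0.5,0,0,0],[4,0,0,0,0,0],[3,0,0,0,0,0],[0,0,0,0,0,0]]'; python3 -m jog '[[1,0,0,0,0,0],[1,0,0,0,0,0],[0,0,0,0,0,0]]'|sed -n '2p;4p'
```

```text
time: 7.65
tool_pos: [535.0, -261.6, 14.1]
tcp_rot: [-3.142, -0.0, 1.154]
contact_force: [0.7, 0.1, -0.4]
grip_width: 20.1
finger_force: 0.0
tool_pos: [535.6, -260.3, 14.1]
contact_force: [0.8, 0.3, 0.3]
```

```bash
for i in 1 2 3; do :; done; python3 -m jog '[[1,0,0,0,0,0],[0,0,0,0,0,0]]'|sed -n '2p;4p'; python3 -m jog '[[1,0,0,0,0,0],[0,0,0,0,0,0]]'|sed -n '2p;4p'; python3 -m jog '[[0.7,0,0,0,0,0],[0,0,0,0,0,0]]'|sed -n '2p;4p'
```

```text
tool_pos: [536.0, -259.4, 14.1]
contact_force: [-0.2, -0.2, -0.3]
tool_pos: [536.4, -258.5, 14.1]
contact_force: [0.8, -0.2, -0.5]
tool_pos: [536.7, -257.8, 14.1]
contact_force: [0.8, 0.5, 0.3]
```

```bash
python3 -m jog '[[0.8,0,0,0,0,0],[0,0,0,0,0,0]]'|sed -n '2p;4p'; python3 -m jog '[[0.8,0,0,0,0,0],[0,0,0,0,0,0]]'|sed -n '2p;4p'
python3 - <<'E'
from h import *
go(0,-82,13.5)
save('top','t4.png');P=pose('wrist');im=save('wrist','w4.png')
o=cv2.resize(im[0:330,80:560,::-1],None,fx=1.6,fy=1.6);cv2.imwrite('pics/w4c.png',o)
E
```

```text
tool_pos: [537.0, -257.1, 14.1]
contact_force: [-0.8, 0.1, 0.1]
tool_pos: [537.4, -256.3, 14.1]
contact_force: [0.5, 0.5, -1.0]
t 8.95 fx [ -6.5 -80.3] z 14.1 rot [-3.142 -0.     1.154] f [ 0.5  0.5 -1. ] shift [-1.7  6.5  0.6]
```

View pics/w4c.png

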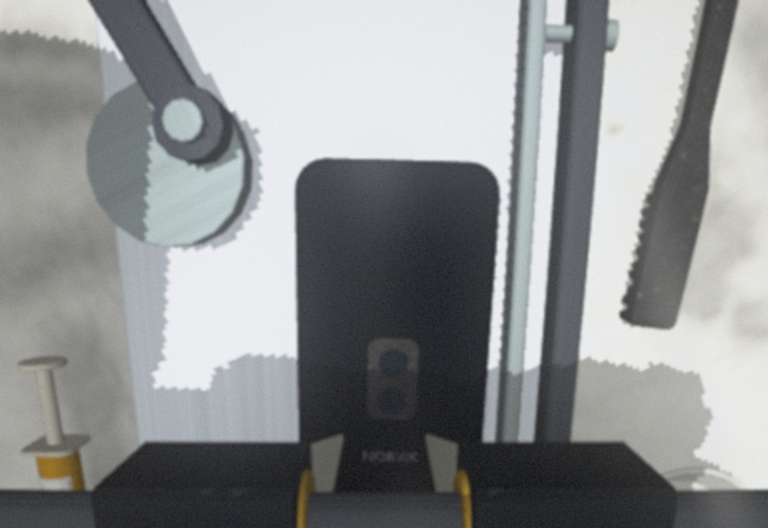

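Run:
```python
from h import *
P=pose('wrist')
o=bot.get_obs();Rt=R.from_euler('xyz',o['tcp_rot'])
print('tip proj',w2px(P,[Rt.apply([dx,dy,dz])+o['tool_pos'] for dx,dy,dz in((0,10,0),(0,-10,0),(9.5,10,0),(9.5,-10,0),(9.5,10,-30))]).round())
for n,q in(('phone far L,R',[(80+320/1.6,160/1.6),(80+480/1.6,163/1.6)]),):
    print(n,w2fx(F,px2w(P,q,19)).round(1))
print('pivot',w2fx(F,px2w(P,[(80+183/1.6,118/1.6)],34.5)).round(1))
P=pose('top');bot.capture('top')
r=bot.outline_of('phone','top')[0]['mask'];c=max(cv2.findContours(r.astype(np.uint8),0,1)[0],key=cv2.contourArea).reshape(-1,2);w=w2fx(F,px2w(P,c,19));print(w.min(0),w.max(0))
im=cv2.imread('pics/t4.png');cv2.imwrite('pics/t4z.png',cv2.resize(im[195:345,280:450],None,fx=4.4,fy=4,interpolation=2))
```

```text
tip proj [[334. 268.]
 [300. 268.]
 [334. 252.]
 [300. 252.]
 [336. 270.]]
phone far L,R [[-25.4  12.6]
 [ 26.1  11.8]]
pivot [[-63.6  22.8]]
[-38.74614094 -25.3569751 ] [28.35497991 11.69529429]
```

View pics/t4z.png

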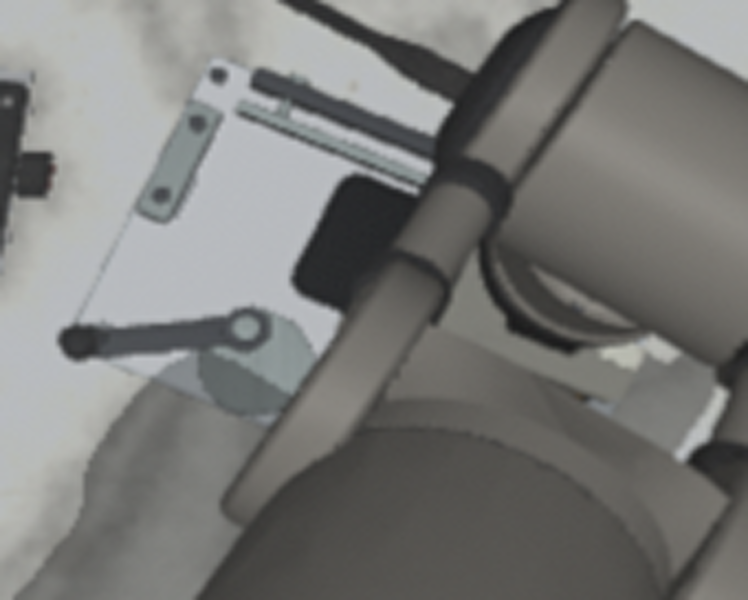

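Run:
```python
from h import *
P=pose('scene');im=save('scene','s4.png');o=bot.get_obs();Rt=R.from_euler('xyz',o['tcp_rot'])
q=w2px(P,[Rt.apply(v)+o['tool_pos'] for v in((0,0,0),(0,0,-30),(0,0,-66),(9.5,29,0),(9.5,-29,0),(-9.5,29,0),(-9.5,-29,0))]);print(q.round())
x0,y0=int(q[0,0]-85),int(q[0,1]-75);x0=min(x0,640-170);c=cv2.resize(im[y0:y0+150,x0:x0+170,::-1],None,fx=4.5,fy=4,interpolation=2).copy()
for p in q: cv2.circle(c,(int((p[0]-x0+.5)*4.5),int((p[1]-y0+.5)*4)),3,(0,255,0),1)
cv2.imwrite('pics/s4c.png',c)
```

```text
[[369. 231.]
 [370. 223.]
 [372. 213.]
 [359. 225.]
 [373. 240.]
 [365. 222.]
 [379. 237.]]
```

View pics/s4c.png

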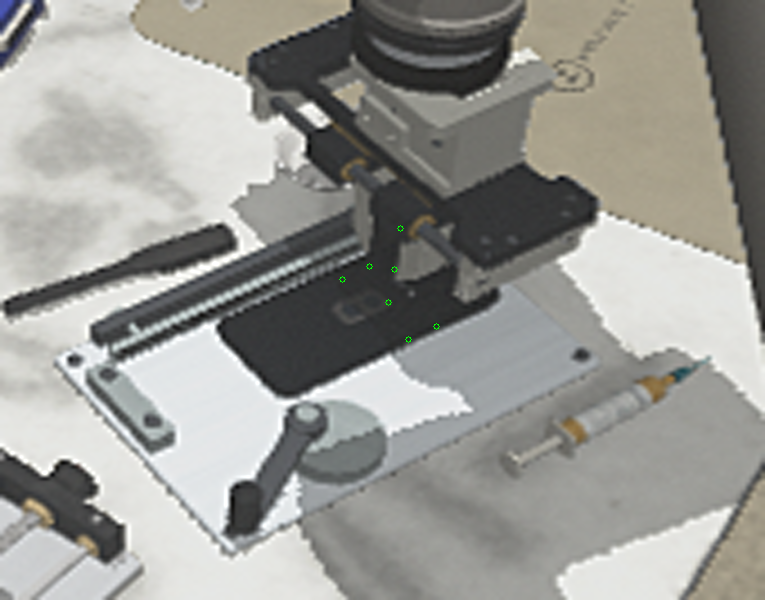

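```bash
python3 -m jog '[[-40,0,0,0,0,0],[-45,0,0,0,0,0],[-8,0,4,0,0,0],[0,0,4,0,0,0],[0,0,0,0,0,0]]'; python3 -m jog '[[0,0,3,0,0,0],[0,0,0,0,0,0]]'|sed -n '2p;4p';python3 -m jog '[[0,0,3,0,0,0],[0,0,0,0,0,0]]'|sed -n '2p;4p'; python3 -c "
from h import *
print(bot.grip_point_offset);go(0,-175,0)
save('scene','s5.png');save('wrist','w5.png')"
```

```text
time: 9.7
tool_pos: [499.3, -340.4, 5.2]
tcp_rot: [-3.14, -0.001, 1.154]
contact_force: [-1.1, 0.9, -0.4]
grip_width: 19.9
finger_force: 0.0
tool_pos: [500.0, -340.1, 2.7]
contact_force: [-0.0, 0.3, 0.8]
tool_pos: [499.8, -340.8, -0.2]
contact_force: [0.6, -0.7, 0.3]
18.8
t 10.1 fx [  -6.4 -172.8] z -0.2 rot [-3.141 -0.     1.155] f [ 0.6 -0.7  0.3] shift [-2.2  6.4 -0.2]
```

Run:
```python
from h import *
P=pose('scene');o=bot.get_obs();Rt=R.from_euler('xyz',o['tcp_rot'])
V=[Rt.apply(v)+o['tool_pos'] for v in((0,0,0),(0,0,-20),(0,0,-40))]
out=[]
for n,f,cx,cy,w,s in(('scene','s5.png',None,None,50,4),('wrist','w5.png',320,270,70,5.7/2)):
    im=cv2.imread('pics/'+f);q=w2px(pose(n),V)
    if cx is None: cx,cy=q[1].astype(int)
    c=cv2.resize(im[cy-w:cy+w,cx-w:cx+w],(399,399),interpolation=2);k=399/(2*w)
    for p in q: cv2.circle(c,(int((p[0]-cx+w+.5)*k),int((p[1]-cy+w+.5)*k)),3,(0,255,0),1)
    out.append(c);print(n,cx,cy,q.round(1).tolist())
cv2.imwrite('pics/c5.png',np.hstack(out))
```

```text
scene 398 213 [[397.2, 219.3], [398.3, 213.9], [399.4, 208.4]]
wrist 320 270 [[316.8, 267.5], [316.5, 280.3], [316.2, 295.9]]
```

View pics/c5.png

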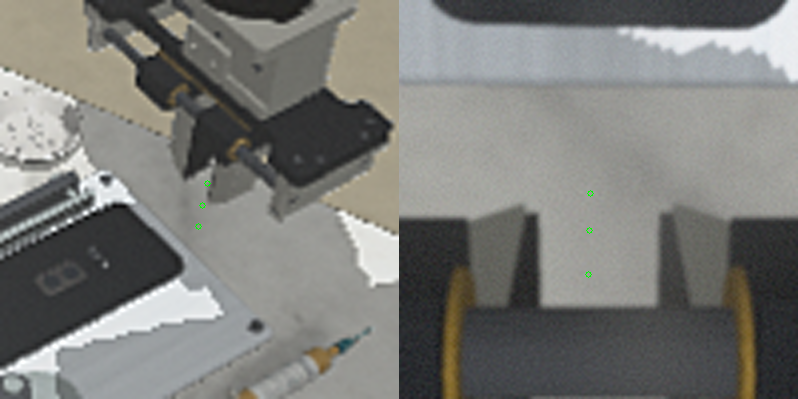

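```bash
python3 -m jog '[[0,0,8,0,0,0],[0,0,8,0,0,0],[0,0,6,0,0,0],[0,0,0,0,0,0]]'|sed -n '2p;4p'; python3 -m jog '[[0,0,4,0,0,0],[0,0,0,0,0,0]]'|sed -n '2p;4p';python3 -m jog '[[0,0,3,0,0,0],[0,0,0,0,0,0]]'|sed -n '2p;4p'
```

```text
tool_pos: [498.8, -340.8, -23.4]
contact_force: [0.4, 0.1, -0.3]
tool_pos: [499.5, -341.4, -26.3]
contact_force: [0.9, 1.1, 0.1]
tool_pos: [499.6, -341.4, -29.1]
contact_force: [0.3, -0.9, 0.2]
```

```bash
python3 -m jog '[[0,0,2,0,0,0],[0,0,0,0,0,0]]'|sed -n '2p;4p'; python3 -m jog '[[0,0,2,0,0,0],[0,0,0,0,0,0]]'|sed -n '2p;4p';python3 -m jog '[[0,0,1.5,0,0,0],[0,0,0,0,0,0]]'|sed -n '2p;4p'
```

```text
tool_pos: [499.6, -341.4, -31.1]
contact_force: [-0.5, 0.5, -0.4]
tool_pos: [499.5, -341.4, -33.1]
contact_force: [0.1, 0.2, -0.1]
tool_pos: [499.6, -341.4, -34.6]
contact_force: [0.7, 0.4, -0.5]
```

```bash
python3 -m jog '[[0,0,1.5,0,0,0],[0,0,0,0,0,0]]'|sed -n '2p;4p'; python3 -m jog '[[0,0,1.5,0,0,0],[0,0,0,0,0,0]]'|sed -n '2p;4p'
```

```text
tool_pos: [499.6, -341.4, -36.1]
contact_force: [-0.1, 0.8, 0.5]
tool_pos: [499.5, -341.4, -37.6]
contact_force: [-0.0, 0.4, -0.2]
```

```bash
python3 -m jog '[[0,0,1.5,0,0,0],[0,0,0,0,0,0]]'|sed -n '2p;4p'; python3 -m jog '[[0,0,1.5,0,0,0],[0,0,0,0,0,0]]'|sed -n '2p;4p'
python3 - <<'E'
from h import *
P=pose('scene');im=save('scene','s6.png')[:,:,::-1];o=bot.get_obs();Rt=R.from_euler('xyz',o['tcp_rot'])
q=w2px(P,[Rt.apply((0,0,-40))+o['tool_pos']])[0].astype(int)
a=cv2.resize(im[q[1]-40:q[1]+40,q[0]-40:q[0]+40],(399,399),interpolation=2)
w=save('wrist','w6.png')[:,:,::-1];b=cv2.resize(w[200:340,250:390],(399,399),interpolation=2)
cv2.imwrite('pics/c6.png',np.hstack([a,b]))
E
```

```text
tool_pos: [499.7, -341.5, -38.8]
contact_force: [0.6, -0.4, 1.5]
tool_pos: [499.8, -341.6, -38.9]
contact_force: [-3.4, 2.9, 12.1]
```

View pics/c6.png

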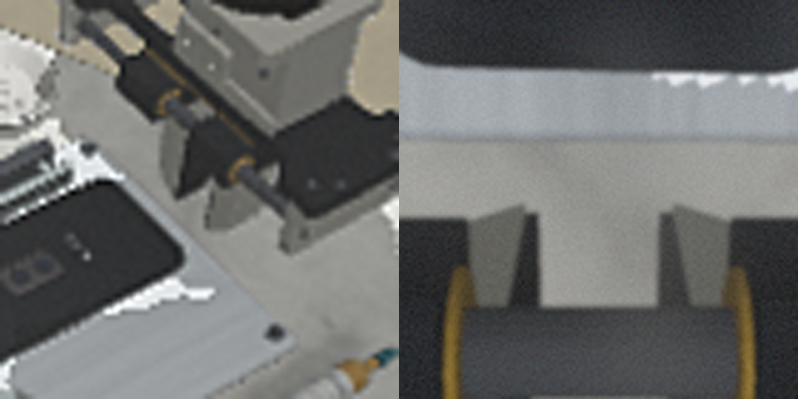

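```bash
python3 -m jog '[[0,1,-8,0,0,0],[0,1,-7.5,0,0,0],[6,0,0,0,0,0],[7,0,0,0,0,0],[6,0,0,0,0,0],[5,0,0,0,0,0],[5,0,0,0,0,0],[6,0,0,0,0,0],[6,0,0,0,0,0],[5,0,0,0,0,0],[4,0,0,0,0,0],[0,0,0,0,0,0]]'; python3 -c "
from h import *
go(-5,-84,-24.5)
P=pose('top');bot.capture('top')
r=bot.outline_of('phone','top')[0]['mask'];c=max(cv2.findContours(r.astype(np.uint8),0,1)[0],key=cv2.contourArea).reshape(-1,2);w=w2fx(F,px2w(P,c,19));print(w.min(0),w.max(0))"
```

```text
time: 13.7
tool_pos: [522.0, -295.9, -24.9]
tcp_rot: [-3.142, -0.0, 1.154]
contact_force: [-0.2, -0.3, 1.1]
grip_width: 20.2
finger_force: 0.0
t 13.7 fx [  -4.4 -122.8] z -24.9 rot [-3.142 -0.     1.154] f [-0.2 -0.3  1.1] shift [38.8 -0.5 -0.4]
[-42.2171259  -85.31294135] [26.79448855 36.45169989]
```

```bash
python3 -m jog '[[5,0,0,0,0,0],[6,0,0,0,0,0],[6,0,0,0,0,0],[6,0,0,0,0,0],[5,0,0,0,0,0],[4,0,0,0,0,0],[2,0,0,0,0,0],[0,0,0,0,0,0]]'; python3 -m jog '[[1,0,0,0,0,0],[0,0,0,0,0,0]]'|sed -n '2p;4p'; python3 -m jog '[[1,0,0,0,0,0],[0,0,0,0,0,0]]'|sed -n '2p;4p'; python3 -m jog '[[1,0,0,0,0,0],[0,0,0,0,0,0]]'|sed -n '2p;4p'
```

```text
time: 14.6
tool_pos: [535.6, -265.1, -24.9]
tcp_rot: [-3.141, -0.0, 1.154]
contact_force: [0.5, 0.6, 0.3]
grip_width: 20.0
finger_force: 0.0
tool_pos: [535.9, -264.5, -24.9]
contact_force: [-0.7, 0.2, -0.5]
tool_pos: [536.2, -263.6, -25.0]
contact_force: [-0.9, -0.6, -0.8]
tool_pos: [536.7, -262.6, -24.9]
contact_force: [-0.3, -0.7, -0.8]
```

```bash
for k in 1; do python3 -m jog '[[1,0,0,0,0,0],[0,0,0,0,0,0]]'|sed -n '2p;4p'; done; python3 -m jog '[[1,0,0,0,0,0],[0,0,0,0,0,0]]'|sed -n '2p;4p'; python3 -m jog '[[0.7,0,0,0,0,0],[0,0,0,0,0,0]]'|sed -n '2p;4p'; python3 -c "
from h import *
go(-5,-84,-24.5)
P=pose('top');bot.capture('top')
r=bot.outline_of('phone','top')[0]['mask'];c=max(cv2.findContours(r.astype(np.uint8),0,1)[0],key=cv2.contourArea).reshape(-1,2);w=w2fx(F,px2w(P,c,19));print(w.min(0),w.max(0))"
```

```text
tool_pos: [537.1, -261.7, -24.9]
contact_force: [1.1, 0.4, -0.3]
tool_pos: [537.3, -261.2, -24.9]
contact_force: [-1.1, -2.4, -0.5]
tool_pos: [537.4, -261.0, -24.9]
contact_force: [-3.1, -4.4, -0.2]
t 15.8 fx [ -4.6 -84.6] z -24.9 rot [-3.141e+00  1.000e-03  1.154e+00] f [-3.1 -4.4 -0.2] shift [ 0.6 -0.4 -0.4]
[-42.79898031 -30.39458369] [26.70279741 74.36254089]
```

```bash
python3 -m jog '[[-4,0,0,0,0,0],[-4,0,0,0,0,0],[0,0,-15,0,0,0],[0,0,-15,0,0,0],[15,-20,0,0,0,0],[20,-25,0,0,0,0],[15,-19,0,0,0,0],[0,0,0,0,0,0],[0,0,10,0,0,0],[0,0,12,0,0,0],[0,0,8,0,0,0],[0,0,0,0,0,0]]' 0; python3 -c "
from h import *
go(-52,-42,-24.5)
P=pose('top');bot.capture('top')
r=bot.outline_of('phone','top')[0]['mask'];c=max(cv2.findContours(r.astype(np.uint8),0,1)[0],key=cv2.contourArea).reshape(-1,2);w=w2fx(F,px2w(P,c,19));print(w.min(0),w.max(0))"
```

```text
time: 17.1
tool_pos: [495.3, -195.9, -26.9]
tcp_rot: [-3.138, -0.0, 1.153]
contact_force: [-0.1, 0.5, -0.1]
grip_width: 0.3
finger_force: 0.0
t 17.1 fx [-69.5 -42.2] z -26.9 rot [-3.138 -0.     1.153] f [-0.1  0.5 -0.1] shift [ 0.2 17.5 -2.5]
[-41.57507812  27.02098829] [26.51967697 73.50714023]
```

```bash
python3 -m jog '[[0,2,-1.5,0,0,0],[0,3,0,0,0,0],[0,3,0,0,0,0],[0,3,0,0,0,0],[0,2,0,0,0,0],[0,0,0,0,0,0]]'; python3 -m jog '[[0,1,0,0,0,0],[0,0,0,0,0,0]]'|sed -n '2p;4p'; python3 -m jog '[[0,1,0,0,0,0],[0,0,0,0,0,0]]'|sed -n '2p;4p'; python3 -m jog '[[0,1,0,0,0,0],[0,0,0,0,0,0]]'|sed -n '2p;4p'
```

```text
time: 17.8
tool_pos: [508.6, -201.4, -23.4]
tcp_rot: [3.141, -0.0, 1.154]
contact_force: [-0.8, 0.1, -0.5]
grip_width: 0.6
finger_force: 0.0
tool_pos: [509.1, -201.6, -23.4]
contact_force: [0.9, 0.4, -1.7]
tool_pos: [510.1, -202.1, -23.4]
contact_force: [0.2, -0.3, -0.6]
tool_pos: [511.0, -202.5, -23.4]
contact_force: [0.4, -1.2, -0.7]
```

```bash
python3 -m jog '[[0,1,0.5,0,0,0],[0,0,0,0,0,0]]'|sed -n '2p;4p'; python3 -m jog '[[0,1,0.5,0,0,0],[0,0,0,0,0,0]]'|sed -n '2p;4p'; python3 -c "
from h import *
go(-52,-42,-24.5)
for n in('top','wrist'):
  P=pose(n);bot.capture(n)
  for t,z in(('phone',19),('rail_face',25.5)):
    r=bot.outline_of(t,n)
    if not r: print(n,t,None);continue
    c=max(cv2.findContours(r[0]['mask'].astype(np.uint8),0,1)[0],key=cv2.contourArea).reshape(-1,2);w=w2fx(F,px2w(P,c,z));print(n,t,w.min(0),w.max(0))"
```

```text
tool_pos: [512.0, -202.9, -23.9]
contact_force: [0.3, 0.3, -0.8]
tool_pos: [512.9, -203.3, -24.5]
contact_force: [0.7, 0.7, 1.2]
t 18.8 fx [-50.5 -41.8] z -24.5 rot [ 3.142 -0.     1.154] f [0.7 0.7 1.2] shift [-0.2 -1.5  0. ]
top phone [-42.60049164  32.30638824] [27.21158728 73.82816674]
top rail_face [-109.82458646   34.53822601] [-67.71698714  93.52404527]
wrist phone [-39.32379425 -45.74631285] [28.8266102  74.73414149]
wrist rail_face [ 29.42394427 -42.69525942] [42.52685783 70.16398796]
```

```bash
python3 -m jog '[[0,1.5,0,0,0,0],[0,1.5,0,0,0,0],[0,1,0,0,0,0],[0,0,0,0,0,0]]'|sed -n '2p;4p'; python3 -c "
from h import *
n='wrist';P=pose(n);bot.capture(n);t='phone'
c=max(cv2.findContours(bot.outline_of(t,n)[0]['mask'].astype(np.uint8),0,1)[0],key=cv2.contourArea).reshape(-1,2);w=w2fx(F,px2w(P,c,19));print(n,t,w.min(0),w.max(0))"; python3 -m jog '[[0,1,0,0,0,0],[0,0,0,0,0,0]]'|sed -n '2p;4p'; python3 -m jog '[[0,1,0,0,0,0],[0,0,0,0,0,0]]'|sed -n '2p;4p'
```

```text
tool_pos: [516.4, -204.9, -24.4]
contact_force: [-0.6, -0.3, 0.7]
wrist phone [-39.02422984 -45.75012697] [29.08472441 74.41456404]
tool_pos: [516.9, -205.2, -24.5]
contact_force: [-2.5, 0.4, 1.4]
tool_pos: [517.8, -205.8, -24.4]
contact_force: [-4.2, -1.7, 2.3]
```

```bash
python3 -c "
from h import *
go(-45,-42,-24.5)
o=bot.get_obs();print(o['contact_force'],o['moment'])
for n in('wrist','top'):
  P=pose(n);im=save(n,n+'7.png');t='phone'
  c=max(cv2.findContours(bot.outline_of(t,n)[0]['mask'].astype(np.uint8),0,1)[0],key=cv2.contourArea).reshape(-1,2);w=w2fx(F,px2w(P,c,19));print(n,t,w.min(0),w.max(0))
  # edge profile: phone right boundary vs y
  for yy in(-20,0,20,40,60):
    s=w[abs(w[:,1]-yy)<4]
    if len(s): print(yy,s[:,0].min().round(1),s[:,0].max().round(1))
"
```

```text
t 20.0 fx [-44.9 -42.1] z -24.4 rot [-3.141  0.     1.154] f [-4.2 -1.7  2.3] shift [ 0.1 -0.1  0.1]
[-4.16225171 -1.66881246  2.27550268] [-0.29558889  0.82237553  0.02564754]
wrist phone [-38.11895117 -46.44906748] [30.08031214 74.14828737]
-20 -37.6 30.0
0 -37.5 29.3
20 -37.7 29.6
40 -37.9 29.1
60 -38.1 28.8
top phone [-42.79898031  31.09124776] [28.04064989 74.17144051]
40 -42.6 27.8
60 -42.6 27.7
```

```bash
python3 -m jog '[[0,1,0,0,0,0],[0,1,0,0,0,0],[0,0,0,0,0,0]]'|sed -n '2p;4p'; python3 -c "
from h import *
for n in('wrist',):
  P=pose(n);bot.capture(n);t='phone'
  c=max(cv2.findContours(bot.outline_of(t,n)[0]['mask'].astype(np.uint8),0,1)[0],key=cv2.contourArea).reshape(-1,2);w=w2fx(F,px2w(P,c,19));print(n,t,w.min(0),w.max(0))
  for yy in(-20,0,20,40,60):
    s=w[abs(w[:,1]-yy)<4]
    if len(s): print(yy,s[:,0].min().round(1),s[:,0].max().round(1))
"
```

```text
tool_pos: [519.5, -206.6, -24.4]
contact_force: [-6.3, -1.8, 3.3]
wrist phone [-37.78753518 -46.0078395 ] [32.03190134 74.10201823]
-20 -36.1 31.8
0 -36.4 30.6
20 -37.0 30.1
40 -37.6 29.6
60 -37.8 29.2
```

```bash
cat >> h.py <<'E'
def prof(im,P,xs,ys,z):
    g=im.astype(np.float32).mean(2)
    out=[]
    for x in xs:
        q=w2px(P,fx2w(F,[(x,y,z) for y in ys])).astype(np.float32)
        out.append(cv2.remap(g,q[:,0].reshape(1,-1),q[:,1].reshape(1,-1),cv2.INTER_CUBIC).mean())
    return np.array(out)
E
python3 - <<'E'
from h import *
P=pose('top');xs=np.arange(24,62,2.);ys=np.arange(45,68,1.)
for f in('top1.png','t4.png','top7.png',None):
    im=cv2.imread('pics/'+f)[:,:,::-1] if f else save('top','top8.png')
    print(f,prof(im,P,xs,ys,25.5).round().astype(int))
P=pose('wrist');im=save('wrist','w8.png')
for y in(-40,-20,0,20,40,60): print(y,prof(im,P,np.arange(24,46,1.),[y],19).round().astype(int))
o=bot.get_obs();print(o['contact_force'],o['moment'])
E
```

```text
top1.png [165 165 166 164 119  83 120 130 124 142 153 133  82  56  65  67  64  72
 113]
t4.png [187 187 189 186 136  94 136 148 141 162 174 151  94  64  74  76  73  81
 129]
top7.png [ 56 133 183 185 134  92 134 146 139 159 171 149  92  62  72  75  71  80
 127]
None [ 49 119 179 185 134  92 134 146 139 159 171 149  92  62  72  75  71  80
 127]
-40 [ 22  23  29  24  18  15  18  36 143 159  75  25  24  28  25  59  96 106
 117 118 115 113]
-20 [ 30  25  31  31  27  30  26  97 170 163  85  30  33  37  36  55  95 109
 121 117 117 115]
0 [ 35  40  35  39  38  37  75 223 212 164  91  47  54  48  54  75 126 157
 173 174 171 163]
20 [ 48  46  39  49  55  46 136 229 226 189 107  63  64  63  56  64 114 162
 178 179 178 171]
40 [ 48  49  53  47  52  70 222 228 229 228 123  46  51  47  45  53 108 165
 181 185 181 171]
60 [ 51  49  47  50  44 172 230 229 229 233 169  49  50  53  50  56 114 156
 181 184 178 174]
[-6.6331112  -1.18440482  3.20296584] [-4.39426900e-01  1.14904756e+00  1.02746281e-03]
```

```bash
python3 -m jog '[[0,-2,0,0,0,0],[0,-2,0,0,0,0],[5,0,-0.5,0,0,0],[5,0,0,0,0,0],[0,2,0,0,0,0],[0,2,0,0,0,0],[0,1,0,0,0,0],[0,1,0,0,0,0],[0,0,0,0,0,0]]'; python3 -m jog '[[0,1,0,0,0,0],[0,0,0,0,0,0]]'|sed -n '2p;4p'
python3 - <<'E'
from h import *
go(-42,-32,-24.5)
P=pose('wrist');im=save('wrist','w9.png')
for y in(-40,-20,0,20,40,60): print(y,prof(im,P,np.arange(24,46,1.),[y],19).round().astype(int))
E
```

```text
time: 21.6
tool_pos: [525.5, -198.1, -24.0]
tcp_rot: [-3.14, -0.0, 1.154]
contact_force: [-2.9, 0.5, 1.7]
grip_width: 0.8
finger_force: 1.7
tool_pos: [526.4, -198.3, -24.0]
contact_force: [-4.7, 2.0, 3.1]
t 21.8 fx [-40.1 -31.8] z -24.0 rot [-3.14  -0.     1.154] f [-4.7  2.   3.1] shift [-0.2 -1.9  0.5]
-40 [36 39 32 33 39 43 52 55 61 55 57 57 55 55 58 52 58 54 51 58 56 56]
-20 [ 25  15  17  18  14  20  31  20  26  23  95  99  27  32  31  27  46  87
 107 118 119 119]
0 [ 31  24  31  35  28  37  38  31  27  84 170 110  33  36  41  39  61 119
 159 171 173 171]
20 [ 28  35  38  33  36  36  39  41  70 209 172 114  49  78  52  59  71 117
 157 175 173 175]
40 [ 41  37  42  48  52  48  54  62 188 229 199 130  56  56  58  51  59 103
 158 178 184 184]
60 [ 55  55  52  61  58  57  52 162 232 229 231 157  80  56  60  55  56  98
 157 180 185 181]
```

```bash
python3 -m jog '[[0,1,0,0,0,0],[0,1,0,0,0,0],[0,0,0,0,0,0]]'|sed -n '2p;4p'; python3 -m jog '[[0,1,0,0,0,0],[0,0,0,0,0,0]]'|sed -n '2p;4p'
python3 - <<'E'
from h import *
go(-42,-32,-24.5)
P=pose('wrist');im=save('wrist','w9.png')
for y in(-20,0,20,40,60): print(y,prof(im,P,np.arange(28,46,1.),[y],19).round().astype(int))
P=pose('top');im=save('top','top9.png')
print(prof(im,P,np.arange(24,62,2.),np.arange(45,68,1.),25.5).round().astype(int))
E
```

```text
tool_pos: [527.7, -198.6, -24.1]
contact_force: [-6.1, 2.8, 4.5]
tool_pos: [528.3, -198.7, -24.1]
contact_force: [-6.6, 3.1, 5.7]
t 22.35 fx [-38.2 -31.4] z -24.1 rot [-3.138e+00 -1.000e-03  1.154e+00] f [-6.6  3.1  5.7] shift [-0.6 -3.8  0.4]
-20 [ 20  22  25  20  22  22  27  21  55  43  27  24  27  26  74 102 116 119]
0 [ 28  19  31  38  30  28  28  66 133  59  31  37  37  36  93 146 166 176]
20 [ 35  30  31  39  35  37  46 188 160  65  43  50  50  54  87 146 165 174]
40 [ 41  42  38  48  47  43 146 231 212  85  55  52  50  48  87 143 173 181]
60 [ 49  50  50  53  52  88 231 204 167  87  51  50  55  48  75 140 172 185]
[ 42  40  45  86 137 124  79 103 121 115 132 128  80  56  66  68  66  76
 123]
```

```bash
python3 -m jog '[[0,1,-0.5,0,0,0],[0,1,-0.5,0,0,0],[0,0,0,0,0,0]]'|sed -n '2p;4p'
python3 - <<'E'
from h import *
go(-42,-32,-24.5)
P=pose('wrist');im=save('wrist','w9.png')
for y in(-20,0,20,40,60): print(y,prof(im,P,np.arange(28,46,1.),[y],19).round().astype(int))
P=pose('top');im=save('top','top9.png')
print(prof(im,P,np.arange(24,62,2.),np.arange(45,68,1.),25.5).round().astype(int))
E
```

```text
tool_pos: [529.8, -199.1, -23.5]
contact_force: [-6.0, 4.8, 2.4]
t 22.75 fx [-36.7 -31.1] z -23.5 rot [-3.137e+00 -1.000e-03  1.154e+00] f [-6.   4.8  2.4] shift [-0.9 -5.3  1. ]
-20 [ 11  27  22  24  21  21  23  31  23  23  23  25  26  21  46  91 110 116]
0 [ 23  23  23  29  30  20  28  38  34  66  39  29  33  34  48 116 161 175]
20 [ 34  26  33  35  37  40  38  34  92 147  48  40  49  47  59 114 155 167]
40 [ 38  32  37  44  44  41  49  47 150 141  58  48  48  48  53 112 157 178]
60 [ 50  50  53  49  47  50  50  86 222 188  65  48  47  50  55 101 161 182]
[ 43  43  41  45  89 124  92  92 117 117 128 124  80  56  65  68  65  74
 118]
```

```bash
python3 -m jog '[[0,1,0,0,0,0],[0,1,0,0,0,0],[0,0,0,0,0,0]]'|sed -n '2p;4p'
python3 - <<'E'
from h import *
go(-42,-32,-24.5)
P=pose('wrist');im=save('wrist','w9.png')
for y in(-20,0,20,40,60): print(y,prof(im,P,np.arange(28,46,1.),[y],19).round().astype(int))
P=pose('top');im=save('top','top9.png')
print(prof(im,P,np.arange(24,62,2.),np.arange(45,68,1.),25.5).round().astype(int))
print(prof(im,P,[-20,0,20],[64,66,68,70,72,74,76,78],19).round().astype(int),[prof(im,P,[x],[y],19).round().astype(int)[0] for x in(-10,10) for y in range(62,84,2)])
E
```

```text
tool_pos: [530.8, -199.3, -23.6]
contact_force: [-8.3, 6.9, 3.9]
t 23.15 fx [-35.7 -30.9] z -23.6 rot [-3.135e+00 -1.000e-03  1.154e+00] f [-8.3  6.9  3.9] shift [-1.1 -6.3  0.9]
-20 [ 10  16  23  22  17  18  24  26  16  16  27  19  38  45  33  60  91 110]
0 [ 24  15  26  38  23  37  30  33  37  36  43  31  38  57  47  79 130 166]
20 [ 33  16  33  29  31  30  35  33  41  77 109  42  53  61  62  88 124 160]
40 [ 31  34  32  35  39  39  44  46  45  97 129  52  69  71  49  64 126 165]
60 [ 42  50  50  52  49  49  51  55  58 162 140  51  52  71  55  61 121 166]
[ 43  43  42  40  58 110 103  81 110 118 118 114  76  55  65  67  64  73
 115]
[68 68 64] [np.int64(43), np.int64(44), np.int64(43), np.int64(43), np.int64(42), np.int64(45), np.int64(66), np.int64(115), np.int64(140), np.int64(142), np.int64(140), np.int64(42), np.int64(42), np.int64(41), np.int64(44), np.int64(42), np.int64(41), np.int64(58), np.int64(115), np.int64(138), np.int64(139), np.int64(138)]
```

```bash
python3 -m jog '[[0,0.8,0,0,0,0],[0,0,0,0,0,0],[0,-1,0,0,0,0],[0,-1,0,0,0,0],[0,-1,0,0,0,0],[0,-1,0,0,0,0],[0,-2,0,0,0,0],[0,-3,0,0,0,0],[0,-4,0,0,0,0],[0,0,0,0,0,0]]'|sed -n '2p;4p'
python3 - <<'E'
from h import *
go(-42,-32,-24.5)
P=pose('wrist');im=save('wrist','w9.png')
for y in(-20,0,20,40,60): print(y,prof(im,P,np.arange(28,46,1.),[y],19).round().astype(int))
print('Ledge')
for y in(-20,0,20,40,60): print(y,prof(im,P,np.arange(-42,-28,1.),[y],19).round().astype(int))
P=pose('top');im=save('top','top9.png')
print(prof(im,P,np.arange(24,62,2.),np.arange(45,68,1.),25.5).round().astype(int))
E
```

```text
tool_pos: [522.0, -196.5, -22.8]
contact_force: [-0.4, -0.6, -0.2]
t 24.25 fx [-44.9 -32. ] z -22.8 rot [3.141 0.    1.154] f [-0.4 -0.6 -0.2] shift [-0.   2.9  1.7]
-20 [ 25  25  23  25  32  32  24  36  62  66  66  64  77 102 118 118 114 111]
0 [ 33  35  31  32  36  30  40  40  78  76  79  79  96 138 161 170 166 160]
20 [ 39  37  36  43  44  44  50  48  79  84  82  77  90 142 168 177 176 173]
40 [ 41  43  42  39  42  49  47  45  68  77  84  81  89 141 172 182 180 177]
60 [ 45  47  44  49  50  48  45  50  69  81  82  83  85 135 171 184 178 177]
Ledge
-20 [131 123 105 104 105 117 135 154 159 164 141  73  60  57]
0 [231 229 229 231 232 230 229 231 231 231 209  91  76  77]
20 [233 235 234 233 232 236 234 234 234 234 228 107  77  75]
40 [236 235 236 236 236 236 236 236 235 237 232 104  76  73]
60 [237 237 235 236 235 235 236 235 237 236 237 104  73  72]
[ 42  42  41  41  44  67 113 127 121 139 154 137  87  61  71  74  70  79
 126]
```

```bash
python3 -m jog '[[0,-2,-10,0,0,0],[0,0,-20,0,0,0],[-20,15,0,0,0,0],[-25,18,0,0,0,0],[-18,15,0,0,0,0],[0,0,0,0,0,0],[0,0,14,0,0,0],[0,0,12,0,0,0],[0,0,5,0,0,0],[2,0,0,0,0,0],[2,0,0,0,0,0],[0,0,0,0,0,0]]' 22; python3 -c "
from h import *
go(0,-85,-24)"
```

```text
time: 25.55
tool_pos: [540.7, -268.6, -23.5]
tcp_rot: [3.141, -0.0, 1.155]
contact_force: [-0.5, 0.1, 0.6]
grip_width: 20.3
finger_force: 0.0
t 25.55 fx [  1.6 -90.2] z -23.5 rot [ 3.141 -0.     1.155] f [-0.5  0.1  0.6] shift [ 5.2 -1.5  0.5]
```

```bash
python3 -m jog '[[2,-1,0,0,0,0],[2,0,0,0,0,0],[1,0,0,0,0,0],[0,0,0,0,0,0]]'|sed -n '2p;4p'; python3 -m jog '[[0.6,0,0,0,0,0],[0,0,0,0,0,0]]'|sed -n '2p;4p'; python3 -m jog '[[0.6,0,0,0,0,0],[0,0,0,0,0,0]]'|sed -n '2p;4p';python3 -c "
from h import *
go(0,-85,-24)"
```

```text
tool_pos: [541.5, -263.9, -23.8]
contact_force: [0.7, -0.3, -0.1]
tool_pos: [541.7, -263.6, -23.8]
contact_force: [0.8, -0.9, 0.5]
tool_pos: [541.8, -263.1, -23.9]
contact_force: [-0.5, -0.6, 0.0]
t 26.35 fx [  0.3 -84.7] z -23.9 rot [-3.142  0.     1.154] f [-0.5 -0.6  0. ] shift [-0.3 -0.3  0.1]
```

```bash
python3 -m jog '[[0.6,0,0,0,0,0],[0,0,0,0,0,0]]'|sed -n '2p;4p'; python3 -m jog '[[0.5,0,0,0,0,0],[0,0,0,0,0,0]]'|sed -n '2p;4p'
python3 - <<'E'
from h import *
go(0,-85,-24)
P=pose('wrist');im=save('wrist','w10.png')
for y in(0,30,60): print(y,prof(im,P,np.arange(30,44,1.),[y],19).round().astype(int))
for y in(0,30,60): print(y,prof(im,P,np.arange(-36,-28,1.),[y],19).round().astype(int))
P=pose('top');im=save('top','top10.png')
print(prof(im,P,np.arange(24,62,2.),np.arange(45,68,1.),25.5).round().astype(int))
for x in(-20,0,20): print(x,[int(prof(im,P,[x],[y],19)[0]) for y in range(66,86,2)])
E
```

```text
tool_pos: [541.9, -262.9, -23.9]
contact_force: [-1.9, -3.7, 0.1]
tool_pos: [542.0, -262.8, -23.9]
contact_force: [-2.8, -5.6, -0.3]
t 26.75 fx [  0.4 -84.3] z -23.9 rot [3.142e+00 1.000e-03 1.154e+00] f [-2.8 -5.6 -0.3] shift [-0.7 -0.4  0.1]
0 [ 40  39  41  41  50  47  47  75  78 121 170 183 183 183]
30 [ 37  36  37  42  37  45  37  71  76 100 160 179 181 179]
60 [0 0 0 0 0 0 0 0 0 0 0 0 0 0]
0 [235 235 234 235 235 236 187  63]
30 [234 234 233 234 231 232 204  54]
60 [0 0 0 0 0 0 0 0]
[ 43  43  42  41  46  80 140 155 146 164 178 155  96  65  75  78  74  83
 133]
-20 [44, 46, 44, 43, 58, 121, 133, 108, 86, 77]
0 [45, 45, 44, 42, 55, 117, 145, 146, 144, 144]
20 [43, 44, 43, 42, 59, 122, 134, 98, 80, 85]
```

```bash
python3 -m jog '[[-3,0,0,0,0,0],[-4,0,0,0,0,0],[0,0,-25,0,0,-0.1],[0,0,-40,0,0,-0.12],[0,0,-20,0,0,-0.12],[0,0,0,0,0,-0.12],[0,0,0,0,0,-0.12],[0,0,0,0,0,0]]' 40; python3 -c "
from h import *
k=.5+1.658;go(-66+75*np.cos(k),20+75*np.sin(k),60,k+F[2])
P=pose('wrist');im=save('wrist','w11.png');r=bot.outline_of('lever_knob','wrist');print([(x['p'],x['pixel'],x['mask'].sum()) for x in r])
P=pose('top');im=save('top','top11.png')
for r in bot.outline_of('lever_knob','top')[:1]:
  c=max(cv2.findContours(r['mask'].astype(np.uint8),0,1)[0],key=cv2.contourArea).reshape(-1,2).astype(np.float32);print(r['p'],cv2.boundingRect(c.astype(np.int32)));print(cv2.minAreaRect(c))
"
```

```text
time: 27.65
tool_pos: [539.6, -268.1, 61.3]
tcp_rot: [3.141, -0.0, 1.735]
contact_force: [0.5, 0.0, -0.8]
grip_width: 36.7
finger_force: 0.0
t 27.65 fx [  0.3 -90.2] z 61.3 rot [ 3.141 -0.     1.735] f [ 0.5  0.  -0.8] shift [203.5   5.    1.4]
turn [ 0.001 -0.    -0.004] shift after turn [203.5   5.8   1.3]
[(0.75, [310.1, 45.1], np.int64(6394)), (0.7, [510.8, 200.3], np.int64(4030))]
0.94 (294, 272, 57, 27)
((322.0, 285.0), (26.0, 56.0), 90.0)
```

```bash
python3 -m jog '[[30,1,0,0,0,0],[40,1,0,0,0,0],[40,1,0,0,0,0],[30,1,0,0,0,0],[15,0,0,0,0,0],[0,0,0,0,0,0]]'
python3 - <<'E'
from h import *
k=.5+1.658;go(-66+75*np.cos(k),20+75*np.sin(k),60,k+F[2])
P=pose('wrist');im=save('wrist','w12.png')
for r in bot.outline_of('lever_knob','wrist'): print(r['p'],r['pixel'],cv2.boundingRect(r['mask'].astype(np.uint8)))
print('expected knob px',w2px(P,fx2w(F,[(-66+75*np.cos(k),20+75*np.sin(k),60.5),(-66+75*np.cos(k),20+75*np.sin(k),34),(-66,20,34.5)])).round())
cv2.imwrite('pics/w12c.png',im[:330,:,::-1])
E
```

```text
time: 28.45
tool_pos: [518.2, -113.4, 61.2]
tcp_rot: [-3.141, -0.0, 1.735]
contact_force: [0.9, -1.3, 0.7]
grip_width: 36.7
finger_force: 0.0
t 28.45 fx [-82.2  42.4] z 61.2 rot [-3.141 -0.     1.735] f [ 0.9 -1.3  0.7] shift [47.4  0.9  1.2]
turn [-0.    -0.    -0.003] shift after turn [47.4  1.1  1.2]
0.75 [318.4, 261.7] (271, 170, 76, 139)
expected knob px [[318. 185.]
 [318. 181.]
 [319. 291.]]
```

View pics/w12c.png

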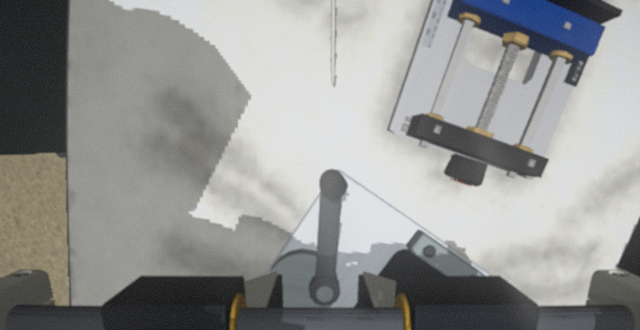

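Run:
```python
from h import *
P=pose('wrist');a=px2w(P,[(333,182.5)],60.5)[0];b=px2w(P,[(323,291)],36)[0]
print(a,b,w2fx(F,[a,b]),np.hypot(*(a-b)[:2]))
ang=np.arctan2(a[1]-b[1],a[0]-b[0]);print('lever world',ang,'cam',ang-F[2]-1.658)
o=bot.get_obs();print('shift after turn to yaw',R.from_euler('xyz',[np.pi,0,ang]).inv().apply(a-o['tool_pos']),ang-o['tcp_rot'][2])
```

```text
[520.03760003 -65.82381533  60.5       ] [ 527.3003511  -141.98531019   36.        ] [[-99.87180319  86.62417418]
 [-62.23602568  20.0143468 ]] 76.50699872423141
lever world 1.6658687225924087 cam 0.42709680892144686
shift after turn to yaw [49.49293692  5.8850422   0.77729671] -0.06773853589336931
```

```bash
python3 -m jog '[[10,3,0,0,0,0.068],[20,3,0,0,0,0],[18,0,0,0,0,0],[0,0,15,0,0,0],[0,0,20,0,0,0],[0,0,15,0,0,0],[0,0,8,0,0,0],[0,0,2,0,0,0],[0,0,0,0,0,0]]'; python3 -m jog '[[0,0,0,0,0,0],[0,0,0,0,0,0],[0,0,0,0,0,0]]' 24; python3 -c "
from h import *
F=(576.0+3*np.cos(F[2]),-185.6+3*np.sin(F[2]),F[2])
o=bot.get_obs();d=w2fx(F,o['tool_pos'])-[-66,20];print(d,np.hypot(*d),np.arctan2(d[1],d[0])-1.658, o['tcp_rot'])"
```

```text
time: 29.45
tool_pos: [519.3, -67.1, 1.2]
tcp_rot: [3.141, 0.0, 1.665]
contact_force: [-0.7, 0.0, -0.2]
grip_width: 36.6
finger_force: 0.0
time: 29.75
tool_pos: [519.3, -66.4, 1.6]
tcp_rot: [3.141, 0.0, 1.666]
contact_force: [-0.2, -0.4, -0.2]
grip_width: 22.9
finger_force: 0.0
[-37.29224223  65.85021497] 75.67669483761513 0.4280822975202816 [3.14061950e+00 3.04673003e-04 1.66588833e+00]
```

```bash
cat >> h.py <<'E'
G=(576.0+3*np.cos(F[2]),-185.6+3*np.sin(F[2]),F[2])
def lev():
    o=bot.get_obs();d=w2fx(G,o['tool_pos'])-[-66,20];a=np.arctan2(d[1],d[0])%6.2832
    print('t',round(o['time'],2),'rad',np.hypot(*d).round(1),'ang',(a-1.658).round(3),'yaw-ang',((o['tcp_rot'][2]-F[2]-a+3)%6.2832-3).round(3),'z',o['tool_pos'][2].round(1),'f',R.from_euler('xyz',o['tcp_rot']).inv().apply(o['contact_force']).round(1),'w',o['grip_width'].round(1))
E
python3 -m jog '[[-0.4,-7.5,0,0,0,-0.1],[-0.4,-7.5,0,0,0,-0.1],[-0.4,-7.5,0,0,0,-0.1],[0,0,0,0,0,0]]' >/dev/null; python3 -c "from h import *;lev()"; python3 -m jog '[[-0.4,-7.5,0,0,0,-0.1],[-0.4,-7.5,0,0,0,-0.1],[-0.4,-7.5,0,0,0,-0.1],[-0.4,-7.5,0,0,0,-0.1],[0,0,0,0,0,0]]' >/dev/null; python3 -c "
from h import *
lev();save('scene','s13.png')
bot.capture('top');r=bot.outline_of('lever_knob','top');print([(x['p'],x['pixel']) for x in r])"
```

```text
Traceback (most recent call last):
  File "h.py", line 60, in lev
    print('t',round(o['time'],2),'rad',np.hypot(*d).round(1),'ang',(a-1.658).round(3),'yaw-ang',((o['tcp_rot'][2]-F[2]-a+3)%6.2832-3).round(3),'z',o['tool_pos'][2].round(1),'f',R.from_euler('xyz',o['tcp_rot']).inv().apply(o['contact_force']).round(1),'w',o['grip_width'].round(1))
                                                                                                                                                                                                                                                               ^^^^^^^^^^^^^^^^^^^^^
AttributeError: 'float' object has no attribute 'round'
Traceback (most recent call last):
  File "h.py", line 60, in lev
    print('t',round(o['time'],2),'rad',np.hypot(*d).round(1),'ang',(a-1.658).round(3),'yaw-ang',((o['tcp_rot'][2]-F[2]-a+3)%6.2832-3).round(3),'z',o['tool_pos'][2].round(1),'f',R.from_euler('xyz',o['tcp_rot']).inv().apply(o['contact_force']).round(1),'w',o['grip_width'].round(1))
                                                                                                                                                                                                                                                               ^^^^^^^^^^^^^^^^^^^^^
AttributeError: 'float' object has no attribute 'round'
```

```bash
sed -i "s/o\['grip_width'\].round(1)/round(o['grip_width'],1)/" h.py; python3 -c "
from h import *
lev();save('scene','s13.png')
P=pose('top');im=save('top','t13.png');r=bot.outline_of('lever_knob','top')
for x in r[:2]:
  c=max(cv2.findContours(x['mask'].astype(np.uint8),0,1)[0],key=cv2.contourArea).reshape(-1,2);w=w2fx(F,px2w(P,c,34.5));print(x['p'],w.min(0),w.max(0))
print(prof(im,P,np.arange(24,62,2.),np.arange(45,68,1.),25.5).round().astype(int))"
```

```text
t 30.65 rad 75.6 ang 1.128 yaw-ang -0.003 z 1.4 f [-0.3  1.5 -0.1] w 21.8
0.46 [-52.15977439   4.41169619] [-46.93755749  11.38271753]
[ 39  39  39  38  37  66 129 144 136 152 166 144  89  60  70  72  69  77
 123]
```

```bash
python3 -m jog '[[-0.4,-7.5,0,0,0,-0.1],[-0.4,-7.5,0,0,0,-0.1],[-0.4,-7.5,0,0,0,-0.1],[-0.4,-7.5,0,0,0,-0.1],[-0.4,-7.5,0,0,0,-0.1],[0,0,0,0,0,0]]' >/dev/null
python3 - <<'E'
from h import *
lev()
P=pose('top');im=save('top','t14.png')
print(prof(im,P,np.arange(24,62,2.),np.arange(45,68,1.),25.5).round().astype(int))
E
python3 -m jog '[[-0.2,-3.8,0,0,0,-0.05],[-0.2,-3.8,0,0,0,-0.05],[-0.2,-3.8,0,0,0,-0.05],[0,0,0,0,0,0]]' >/dev/null
python3 - <<'E'
from h import *
lev()
P=pose('top');im=save('top','t15.png')
print(prof(im,P,np.arange(24,62,2.),np.arange(45,68,1.),25.5).round().astype(int))
E
```

```text
t 31.4 rad 75.4 ang 1.626 yaw-ang -0.001 z 1.1 f [-0.2  0.1 -0.4] w 22.0
[ 39  39  38  38  37  65 127 142 134 150 163 142  88  59  69  71  68  76
 121]
t 31.85 rad 75.3 ang 1.768 yaw-ang 0.006 z 1.0 f [ 0.1  1.5 -0.1] w 21.9
[ 39  39  38  39  36  46 101 140 137 142 160 142  88  59  68  71  67  76
 121]
```

```bash
python3 -m jog '[[-0.2,-3.8,0,0,0,-0.05],[-0.2,-3.8,0,0,0,-0.05],[0,-1.9,0,0,0,-0.025],[0,0,0,0,0,0]]' >/dev/null
cat > m.py <<'E'
from h import *
lev()
P=pose('top');im=save('top','t16.png');xs=np.arange(30,48,.5);ys=np.arange(45,68,1.)
def e(im,lo=None):
    p=prof(im,P,xs,ys,25.5);g=p/p[-6:].mean();i=np.argmax(g>.62);return xs[i]-.5*(g[i]-.62)/(g[i]-g[i-1])
a=e(cv2.imread('pics/t14.png'));print('rail disp',e(im)-a, 't15',e(cv2.imread('pics/t15.png'))-a)
print('stop edge',[int(prof(im,P,[0],[y],19)[0]) for y in range(66,82,2)])
E
python3 m.py
```

```text
t 32.3 rad 75.2 ang 1.89 yaw-ang 0.009 z 1.0 f [-0.4  3.9 -1.1] w 22.1
rail disp 2.468537837266922 t15 0.891875397413969
stop edge [40, 40, 38, 38, 49, 107, 131, 132]
```

```bash
python3 -m jog '[[-0.2,-3.8,0,0,0,-0.05],[-0.1,-3,0,0,0,-0.04],[0,0,0,0,0,0],[0,0,0,0,0,0]]' >/dev/null;python3 m.py
```

```text
t 32.75 rad 75.1 ang 1.984 yaw-ang 0.006 z 1.0 f [-0.9  4.5 -0.5] w 22.0
rail disp 3.508505553007126 t15 0.891875397413969
stop edge [39, 41, 39, 39, 50, 107, 132, 133]
```

```bash
python3 -m jog '[[0,-1.3,0,0,0,-0.015],[0,0,0,0,0,0],[0,3.2,0,0,0,0],[0,0,0,0,0,0]]' >/dev/null;python3 m.py; python3 -m jog '[[0,0,0,0,0,0],[0,0,0,0,0,0],[0,0,-15,0,0,0],[0,0,-30,0,0,0],[0,0,-30,0,0,0],[-20,0,0,0,0,0],[-20,0,0,0,0,0],[-5,0,0,0,0,0],[0,0,0,0,0,0]]' 40; python3 m.py
python3 - <<'E'
from h import *
P=pose('wrist');im=save('wrist','w17.png')
for r in bot.outline_of('lever_knob','wrist')[:1]:
    b=cv2.boundingRect(r['mask'].astype(np.uint8));print(r['p'],b)
    m=r['mask'];rows=np.where(m.any(1))[0];
    for y in (rows[0]+4,rows[0]+12,rows[0]+20): print(y,np.where(m[y])[0][[0,-1]])
for c in (1.85,1.94,2.03):
    k=c+1.658;print(c,w2px(P,fx2w(G,[(-66+75*np.cos(k),20+75*np.sin(k),60.5)])).round(1))
E
```

```text
t 33.2 rad 74.7 ang 1.971 yaw-ang 0.036 z 1.2 f [ 0.3 -0.1  0. ] w 22.1
rail disp 3.5286900103092194 t15 0.891875397413969
stop edge [41, 39, 40, 38, 49, 106, 132, 133]
time: 34.15
tool_pos: [496.5, -141.7, 75.7]
tcp_rot: [3.141, -0.001, -3.037]
contact_force: [-0.6, 0.7, 0.7]
grip_width: 36.9
finger_force: 0.0
t 34.15 rad 30.1 ang 1.902 yaw-ang 0.105 z 75.7 f [ 0.5  0.8 -0.7] w 36.9
rail disp 3.5630700886249542 t15 0.891875397413969
stop edge [105, 106, 106, 105, 106, 108, 100, 75]
0.89 (266, 170, 67, 139)
174 [312 328]
182 [309 331]
190 [309 331]
1.85 [[334.5 186.8]]
1.94 [[323.3 185.5]]
2.03 [[312.1 185.3]]
```

```bash
python3 -m jog '[[-5,0,-40,0,0,0],[40,0,-40,0,0,0],[40,0,0,0,0,0],[40,0,0,0,0,0],[40,0,0,0,0,0],[0,0,0,0,0,0]]' | head -2; python3 m.py
python3 - <<'E'
from h import *
P=pose('top');im=save('top','t18.png')
for x in(-20,0,20): print(x,[int(prof(im,P,[x],[y],19)[0]) for y in range(66,86,2)])
m=bot.outline_of('phone','top')[0]['mask']
c=max(cv2.findContours(m.astype(np.uint8),0,1)[0],key=cv2.contourArea).reshape(-1,2)
b=cv2.minAreaRect(px2w(P,c,19)[:,:2].astype(np.float32));print(b,w2fx(F,b[0]))
for yy in(-60,-20,20,60):print(yy,prof(im,P,np.arange(28,46,2.),[yy-3,yy,yy+3],25.5).round().astype(int))
E
```

```text
time: 34.9
tool_pos: [342.4, -156.5, 151.1]
t 34.9 rad 184.8 ang 1.983 yaw-ang 0.022 z 151.1 f [-0.6  0.1  0.6] w 36.8
rail disp 3.521815598011017 t15 0.891875397413969
stop edge [41, 40, 41, 39, 50, 104, 128, 130]
-20 [42, 42, 42, 40, 55, 108, 118, 96, 76, 69]
0 [41, 40, 41, 39, 50, 104, 128, 130, 129, 128]
20 [39, 39, 38, 39, 52, 108, 120, 87, 71, 76]
((578.24609375, -186.7821502685547), (147.80142211914062, 67.91645812988281), 65.56544494628906) [ 2.5327905  -0.16549528]
-60 [ 38  38  37  35  41  87 129 131 143]
-20 [ 37  38  37  36  38  81 130 134 138]
20 [ 37  38  37  36  37  75 130 137 132]
60 [ 39  39  39  38  38  70 128 138 129]
```

```bash
python3 -c "
from plant import bot
print(bot.close_job())"
```

```text
the job is handed in; nothing more can be done
None
```

The phone lies square against the end stop and the sprung rail, clamped by the cam at about 1.95 rad with the rail pushed back roughly 4 mm (3.5 mm by the top camera, 4.0–4.3 mm by lever angle); the job was handed in at about 35 s with the arm clear.

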